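# Let ferrules out of the lever hopper and ease its lid shut

### The arm

A 6-joint arm with a two-finger parallel gripper is mounted at the origin on the work surface. World frame = base frame: x ahead of the robot, y to its left, z up, the work surface at z = 0. Lengths are in m, angles in rad, forces in N, time in s.
With the tool pointing down it reaches from about 0.35 to 0.875 m from the base axis. Payload 15.5 kg.
Tool frame: the origin (TCP) lies at the very end of the fingers, on their centre line; the grasp point (between the pads) lies 19 mm behind it; z points along the fingers, y is the direction in which the jaws open and shut (so a half turn about z gives the same grasp; the last joint's range is limited). The gripper opens to 85 mm and grips with 20 to 120 N. Pads are 22 mm wide; open, the fingers measure 114 mm over their backs; the gripper's body (76 mm by 85 mm) begins 54 mm behind the grasp point. The pads swing forward as they close: fully open they stand 13 mm farther back than shut.
Start: joints at [1.115, 0.494, 1.345, -0, 1.302, -0.096], TCP at [0.221, 0.585, 0.231] pointing down, gripper open.
Joint ranges: [-2.91, 2.91], [-0.82, 2.16], [0.22, 2.67], [-1.22, 4.37], [0.12, 2.79], [-3.08, 3.08]. Speed limits (rad/s): [1.89, 1.89, 2.57, 3.01, 3.01, 3.01].

### API

Orientations are given as a rotation vector (axis times angle).
In Python, from cell import * gives the robot as it stands.
- The arm moves only by the tool jog_arm, never from a script. Its argument "commands" is text: rows parted by semicolons, each of 4 numbers parted by spaces: the shift along the tool's x, y, z in cm, then the turn about the tool's z in rad. In form: x y z roll; .... A call has exactly 8 rows; each row shifts and turns the commanded pose from where the row before left it, along the tool's axes as they then stand; what a row does not reach is not made up. A row lasts 1/8 s, in which the tool goes at most 62.5 mm and 10.7 degrees, less where a joint would pass 70% of its speed; a pose out of reach is approached as far as the arm can. A call is refused whole if a number of a shift passes 6.25 or a number of a turn 0.188, either way. A call with a gripper value outside its range is refused whole. "hand" is the closure, from 0 (fully open) to 1 (shut), set as the call begins (left out, the last holds). The fingers move at their own pace and stop on an object; "newtons" is the grip in N (left out, the last holds). Time passes only in rows, so rows that do not move let the fingers close, or fill a call up. It gives the time, the measured TCP pose, the force and the opening at its end, in the units of the state.
- get_state(): the state, without advancing time (a new reading comes with each control period).
- camera(name): name is "scene" or "top" or "wrist"; returns a dict with "pixels" (400x640x3 uint8, red, green, blue), "range_z" (400x640 float32, m along the optical axis (not along the pixel's ray), 0 where there is no reading), "fx", "fy", "cx", "cy" (pixels), "extrinsics" (4x4, takes a point from world to camera coordinates). Camera axes: x right, y up, looking along -z (the intrinsics and any distortion apply to the point x, -y, -z); pixel columns grow to the right and rows downward; lengths in m; the calibration is good to about 2 mm. A picture is of the moment at which its call begins.
- finish_job(): hands the job in, once; it reports no verdict.
The state is a dict: "clock": time; "q": joint angles; "joint_velocities": joint speeds; "effort": joint torques, N m; "ee_pos": TCP position; "tool_rot": TCP orientation; "contact_force": force on the tool from outside, world axes, zero at the start; "torque": the same for the moment, N m; "gripper_width": finger opening in m.
Only numpy, scipy, OpenCV 4.12 (cv2) and the standard library are available. Lean on these libraries where they do the work, as an engineer would, in place of code of your own. Each camera call takes 0.05 s, during which the arm holds its last target. There are 200 camera calls.

### The job

Run the three crimp ferrules out of the bench hopper into the blue bin at its mouth: press the rubber pad of the lever down with the fingertips so that the linked lid lifts off the mouth, and keep it down until all three have rolled into the bin. Then let the lever come back up slowly under your fingers, so that the lid comes down gently and shuts without slamming, and take the hand away. Only press the pad: do not grip the lever, pull at the lid or touch the ferrules, and leave the other things on the bench where they are.

Things in the scene. Friction and masses are not known exactly. Their poses are not given: they have to be found in the camera images.
- hopper: Grey sheet-metal bench hopper, fixed: channel 62 mm wide, open on top, floor sloping 14 degrees down to the mouth. Origin on the bench; x points the way parts roll (from pad to bin), z up. Mouth lip at x=120 mm, 100 mm high; back wall at x=-115 mm, 232 mm high. Lever pivot at x=-7 mm, y=0, 234 mm high. Nothing on it is higher than 295 mm, wherever the lever stands.
- pad: Black rubber pad on the lever's rear end, to be pressed: 50 (x) by 70 (y) mm. Origin: centre of its upper face, z out of it. Swings at 180 mm radius about the pivot. Lid shut: 285 mm high at hopper x=-179 mm, leaning 0.29 rad towards the mouth; fully down 198 mm high, 4 mm farther back: pressing straight down is enough. A spring holds it up: about 4 N to start, 6 to 7 N fully down; let go, it flies up.
- yoke: Steel part of the lever: two flat arms outside the channel, joined at the rear by a cross bar and a 54 x 74 x 4 mm plate under the rubber pad. Origin on the pivot, between the arms; axes parallel to the hopper's when the lid is shut. Its front ends lift the lid through two short links. Not to be gripped.
- lid (a joint): Angle of the lid, rad: 0 shut on the mouth, grows as the lever is pressed, about 1.1 with the pad fully down. No catch: lid and lever always move together, the lid turning about 2.2 times as far, and when released both return by spring and weight. Ferrules get out from about 0.4 on.
- lid_panel: The lid: plain metal plate 97 mm long, 70 mm wide over the slanted mouth of the hopper, a black rubber strip along its lower edge. Origin on its hinge line at the top of the mouth (hopper x=74 mm, 186 mm high), x down along the lid, z out of its upper face.
- bin: Open blue plastic bin clipped to the hopper's base below the mouth: 172 mm (x) by 124 mm (y), 3 mm walls 88 mm high (70 mm at the far end), 4 mm floor. Origin at the centre of its underside, 6 mm above the bench, axes as the hopper's.
- ferrule_a: A crimp ferrule: plain bright metal sleeve 36 mm in diameter and 56 mm long, 0.14 kg. Origin at its centre, y along its axis. Starts lying across the hopper's sloping channel, next to the lid.
- ferrule_b: A crimp ferrule: plain bright metal sleeve 36 mm in diameter and 56 mm long, 0.14 kg. Origin at its centre, y along its axis. Starts lying across the hopper's sloping channel, in the middle.
- ferrule_c: A crimp ferrule: plain bright metal sleeve 36 mm in diameter and 56 mm long, 0.14 kg. Origin at its centre, y along its axis. Starts lying across the hopper's sloping channel, rearmost.
- spare_ferrule: A fourth ferrule of the same kind that stands on end on the bench beside the lever. Origin at the centre of its underside. Not part of the job.
- elbow: Bent steel hose fitting standing on its hexagon, 80 mm high. Origin under the hexagon. Not part of the job.
- spanner: Steel open-ended spanner 190 mm long lying beside the hopper. Not part of the job.
- stock_bin: Loose blue bin 160 x 110 x 75 mm full of steel fittings, on the bench beside the hopper. Origin at the centre of its underside. Not part of the job.
Not all that is in view belongs to the job. Leave any pink or yellow look-alike of the ferrule_c alone.

How it is judged:
By the outcome, as a careful person would: the job done as asked, in the order asked, and still so for the second after the job is handed in, with the robot touching nothing.
It also fails if it takes over 38 s, if anything falls off the work surface, if the arm or the gripper's body presses on something with over 40 N, if the wrist force passes 120 N, or if a joint passes its speed limit or range.

## Working session

There is one attempt and no reset: what is moved stays moved. The work goes in short steps, Python scripts to look and compute and a tool call to move; the robot and the scene stay as the last step left them, time stands still between calls to the robot, and variables do not carry over. Pictures are saved under pics/ and viewed, about 8 in all and at most 12, crops included, and the job is handed in when it is done.

Besides the shell and the picture viewer there is one more tool, called as name(argument=value, ...) on one line, values as JSON. jog_arm: Moves the arm, as the interface text tells. Its arguments: {"type":"object","properties":{"commands":{"type":"string"},"hand":{"type":"number"},"newtons":{"type":"number"}},"required":["commands"]}

```bash
mkdir -p pics; cat > h.py <<'E'
import numpy as np, cv2
from cell import *
def snap(n,f):
    c=camera(n); cv2.imwrite(f,c["pixels"][:,:,::-1]); np.savez(''+n+'.npz',**c); return c
def pts(c):
    r=c["range_z"]; v,u=np.mgrid[:400,:640]
    x=(u-c["cx"])/c["fx"]*r; y=-(v-c["cy"])/c["fy"]*r
    P=np.stack([x,y,-r,np.ones_like(r)],-1)
    return (P@np.linalg.inv(c["extrinsics"]).T)[...,:3]
E
python3 - <<'E'
from h import *
s=get_state(); print(s)
a=snap("scene","pics/s0.png"); b=snap("top","pics/t0.png")
im=np.hstack([a["pixels"],b["pixels"]])[:,:,::-1]
print(a["fx"],b["fx"])
E
```

```text
{'clock': 0.0, 'q': array([ 1.11449744e+00,  4.94195679e-01,  1.34613088e+00,  1.47086513e-05,
        1.30252812e+00, -9.55073806e-02]), 'joint_velocities': array([0.00019684, 0.00147894, 0.0009935 , 0.00017663, 0.00025943,
       0.00201629]), 'effort': array([-1.06444877e-03, -8.82111096e+01, -3.83888841e+01, -1.13880576e-04,
        9.36049211e-03,  8.18585818e-05]), 'ee_pos': array([0.22046782, 0.58442949, 0.23069258]), 'tool_rot': array([-5.63602952e-01, -3.09025998e+00,  1.90113758e-03]), 'contact_force': array([0.25767147, 0.25546586, 0.93109624]), 'torque': array([ 0.00924759, -0.00360072, -0.01796044]), 'gripper_width': 0.08515596783817432}
466.3885198188328 382.3217820161627
```

View pics/s0.png

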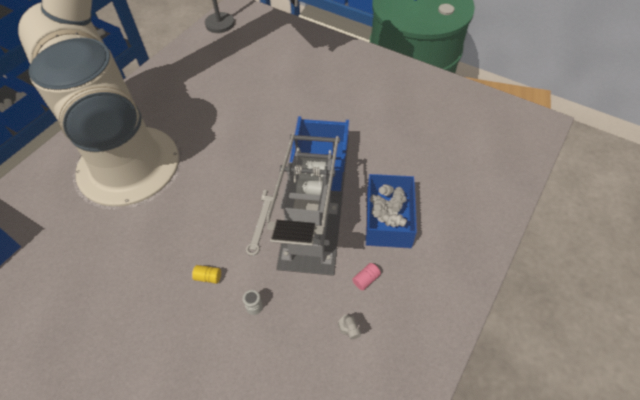

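View pics/t0.png

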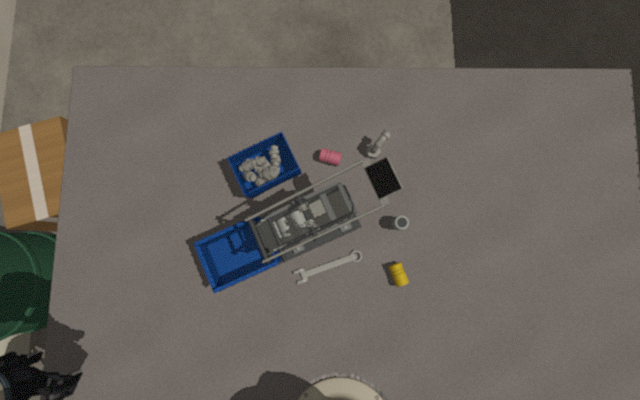

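The scene view shows the hopper with the black pad at (293,231), the bin at (320,140) and the loose ferrules in the channel at about (315,185). In the top view the pad is at (383,178) and the bin at (235,255). The spare ferrule, elbow, spanner, stock bin and the pink and yellow look-alikes all stand clear of them. The pad is the only black rectangle on the lever. Next I measure it.

```bash
python3 - <<'E'
from h import *
for n,(u,v) in dict(top=(383,178),scene=(293,231)).items():
    c=dict(np.load(n+'.npz')); P=pts(c); g=c["pixels"].max(2)
    m=((g<45)).astype(np.uint8); k,l=cv2.connectedComponents(m,connectivity=4)
    M=(l==l[v,u])&(c["range_z"]>0); Q=P[M]; Q=Q[abs(Q[:,2]-np.median(Q[:,2]))<.025]
    o=Q.mean(0); w=np.linalg.svd(Q-o,full_matrices=False)[2]
    vv,uu=np.nonzero(M)
    r=cv2.minAreaRect(Q[:,:2].astype(np.float32))
    print(n,M.sum(),len(Q),uu.min(),uu.max(),vv.min(),vv.max(),'mean',o,'normal',w[2],'long',w[0],'rect',r,'z',Q[:,2].min(),Q[:,2].max())
c=dict(np.load('top.npz'));P=pts(c)
p=c["pixels"].astype(int); B=(p[...,2]>p[...,0]+40)&(P[...,2]>.05)&(P[...,2]<.12)
l=cv2.connectedComponents(B.astype(np.uint8))[1]
for i in range(1,l.max()+1):
    if (l==i).sum()>60:
        vv,uu=np.nonzero(l==i); print('blue',(l==i).sum(),uu.mean(),vv.mean(),cv2.minAreaRect(P[l==i][:,:2].astype(np.float32)))
for n,(u,v) in dict(spare=(401,223),elbow=(378,145),stock=(265,165)).items():
    Q=P[v-15:v+15,u-15:u+15].reshape(-1,3);Q=Q[(Q[:,2]>.02)&(Q[:,2]<.12)];print(n,Q.mean(0),Q[:,2].max())
E
```

```text
top 762 762 366 399 159 197 mean [ 0.6119395  -0.06905049  0.2862148 ] normal [ 0.12213622 -0.26454149 -0.95660888] long [-0.90530996 -0.42474741  0.00187347] rect ((0.6119458079338074, -0.06916524469852448), (0.06619332730770111, 0.04494073987007141), 25.3618221282959) z 0.27619663098141356 0.29631318007730634
scene 255003 156769 0 639 0 399 mean [0.4232811  0.08219668 0.00075602] normal [ 7.95488226e-04 -4.70002870e-07  9.99999684e-01] long [ 5.88124730e-01  8.08770106e-01 -4.67466321e-04] rect ((0.04783987998962402, 0.11721372604370117), (1.3757537603378296, 1.8753501176834106), 89.96073913574219) z -0.02514865769743002 0.024624238662295794
blue 549 258.8615664845173 163.81238615664844 ((0.684343695640564, 0.21227291226387024), (0.11087065190076828, 0.1582311987876892), 27.327468872070312)
blue 914 222.33260393873084 257.45733041575494 ((0.44939589500427246, 0.27163583040237427), (0.13489051163196564, 0.1821926236152649), 25.16509246826172)
spare [ 0.53769453 -0.14736283  0.05381069] 0.061221546940607774
elbow [ 0.74334553 -0.08817557  0.05507035] 0.08230626463448798
stock [0.68078152 0.21047751 0.0540943 ] 0.07988811930263295
```

jog_arm(commands="0 0 -2.8 0.154; 0 0 -2.8 0.154; 0 0 -2.8 0.154; 0 0 -2.8 0.154; 0 0 -2.8 0.154; -2 0 0 0; -4 0.5 0 0; -5 0.5 0 0", hand=1, newtons=30)

```text
clock: 1.1
ee_pos: [0.2767, 0.4879, 0.37]
tool_rot: [1.679, 2.655, -0.003]
contact_force: [1.1, 0.5, 0.3]
gripper_width: -0.0002
```

jog_arm(commands="-5 0.5 0 0; -5 0.5 0 0; -5 0.5 0 0; -5 0.5 0 0; -5 0.5 0 0; -5 0.5 0 0; -5 0.5 0 0; -5 0.5 0 0")

```text
clock: 2.1
ee_pos: [0.483, 0.1425, 0.3704]
tool_rot: [-1.68, -2.653, 0.001]
contact_force: [0.7, 0.8, 0.4]
gripper_width: -0.0
```

jog_arm(commands="-5 0.5 0 0; -5 0.5 0 0; -5 0.5 0 0; -4.5 0.5 0 0; -3.5 0.4 0 0; -1.7 0.2 0 0; 0 0 0 0; 0 0 0 0")

```text
clock: 3.1
ee_pos: [0.6112, -0.0668, 0.3712]
tool_rot: [-1.681, -2.653, -0.0]
contact_force: [0.3, 0.2, -0.1]
gripper_width: -0.0002
```

```bash
python3 - <<'E'
from h import *
s=get_state(); print(s["ee_pos"],s["tool_rot"],s["q"],s["contact_force"])
snap("wrist","pics/w1.png"); 
c=snap("scene","pics/s1.png"); cv2.imwrite("pics/s1c.png",cv2.resize(c["pixels"][100:300,180:440,::-1],None,fx=3,fy=3,interpolation=2))
E
```

```text
[ 0.61119764 -0.06684529  0.3711506 ] [-1.68132470e+00 -2.65307226e+00 -1.94958573e-05] [-2.06150259e-01  3.84043387e-01  1.14943679e+00  2.33025753e-04
  1.60869820e+00 -6.47236573e-01] [ 0.25683096  0.15069694 -0.08348449]
```

View pics/s1c.png

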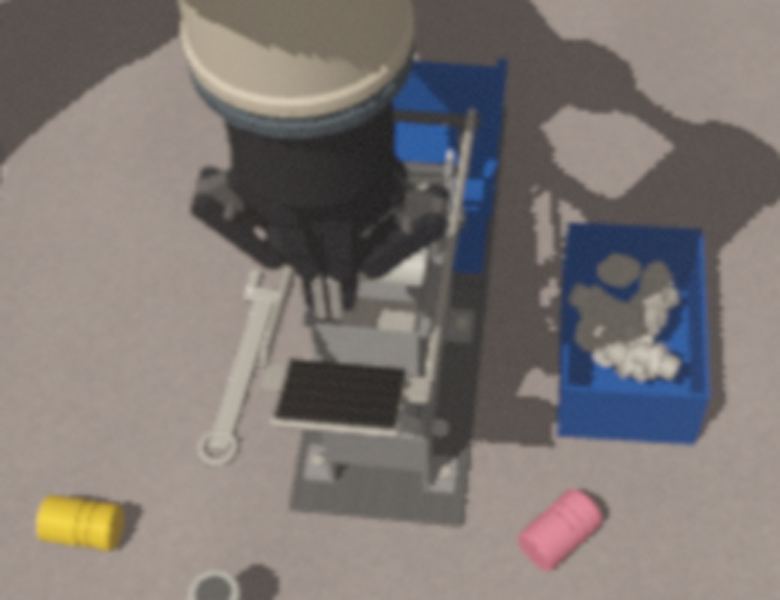

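View pics/w1.png

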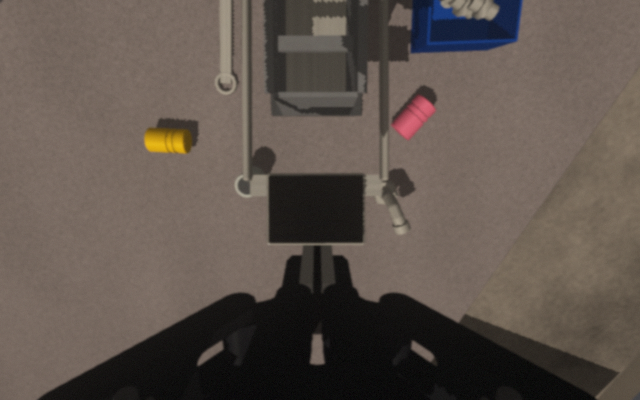

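```bash
python3 - <<'E'
from h import *
c=dict(np.load('wrist.npz'));P=pts(c)
M=(c["pixels"].max(2)<60)&(abs(P[...,2]-.285)<.02); M[244:]=0
l=cv2.connectedComponents(M.astype(np.uint8))[1]; Q=P[l==l[208,316]]
r=cv2.minAreaRect(Q[:,:2].astype(np.float32)); print(len(Q),Q.mean(0),r,Q[:,2].min(),Q[:,2].max())
e=np.array([.6112,-.0668]); d=np.array(r[0])-e
hx=np.array([-.4247,.9053]);print('dx,dy tool',d@hx,d@np.array([.9053,.4247]))
E
```

```text
6292 [ 0.61110697 -0.06836971  0.28645018] ((0.611949622631073, -0.06881320476531982), (0.07007592171430588, 0.04749329015612602), 25.815576553344727) 0.2739654395647245 0.29500358067372767
dx,dy tool -0.0021409190054607554 -0.00017637469592091386
```

jog_arm(commands="-0.2 0 -0 0; 0 0 2 0; 0 0 2 0; 0 0 1.5 0; 0 0 1 0; 0 0 0.6 0; 0 0 0.5 0; 0 0 0.4 0")

```text
clock: 4.2
ee_pos: [0.6128, -0.0696, 0.2913]
tool_rot: [1.683, 2.652, 0.0]
contact_force: [0.5, 0.2, 1.5]
gripper_width: 0.0002
```

jog_arm(commands="0 0 0.4 0; 0 0 0.4 0; 0 0 0.4 0; 0 0 0.4 0; 0 0 0.4 0; 0 0 0.4 0; 0 0 0.4 0; 0 0 0.4 0")

```text
clock: 5.2
ee_pos: [0.6128, -0.0696, 0.2591]
tool_rot: [1.683, 2.652, -0.0]
contact_force: [1.2, -2.6, 4.6]
gripper_width: 0.0003
```

jog_arm(commands="0 0 0.7 0; 0 0 0.7 0; 0 0 0.7 0; 0 0 0.7 0; 0 0 0.7 0; 0 0 0.7 0; 0 0 0.6 0; 0 0 0.5 0")

```text
clock: 6.2
ee_pos: [0.6123, -0.0688, 0.2059]
tool_rot: [-1.682, -2.652, -0.001]
contact_force: [-2.0, 3.7, 6.3]
gripper_width: 0.0002
```

jog_arm(commands="0 0 0 0; 0 0 0 0; 0 0 0 0; 0 0 0 0; 0 0 0 0; 0 0 0 0; 0 0 0 0; 0 0 0 0")

```text
clock: 7.2
ee_pos: [0.6123, -0.0689, 0.2061]
tool_rot: [-1.682, -2.652, -0.001]
contact_force: [-0.7, 3.3, 8.2]
gripper_width: -0.0002
```

```bash
python3 - <<'E'
from h import *
s=get_state(); print(s["ee_pos"],s["contact_force"])
b=snap("top","pics/t2.png")["pixels"];a=snap("scene","pics/s2.png")["pixels"]
f=lambda i:cv2.resize(i[:,:,::-1],(400,400),interpolation=2)
cv2.imwrite("pics/c2.png",np.hstack([f(b[150:300,180:330]),f(a[100:250,240:390])]))
E
```

```text
[ 0.61226716 -0.06886847  0.20613872] [-0.65081646  3.29458314  8.22535873]
```

View pics/c2.png

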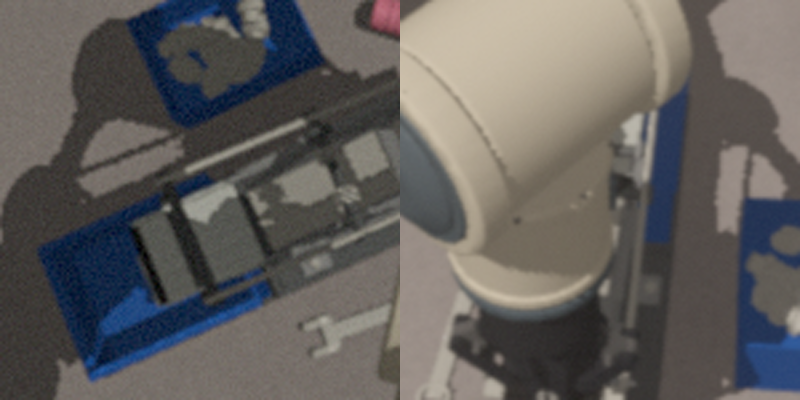

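The top crop shows the lid raised over the bin at about (165,255). The channel looks clear, but the lid hides part of the bin. I'll check channel and bin heights in the depth images.

```bash
cat > prof.py <<'E'
from h import *
hx=np.array([-.4247,.9053]); hy=np.array([-.9053,-.4247]); O=np.array([.6119,-.0691])+.179*hx
def prof(c):
    P=pts(c); d=P[...,:2]-O; X=d@hx; Y=d@hy; out=[]
    for x in np.arange(-.11,.31,.01):
        m=(abs(X-x)<.005)&(abs(Y)<.02)&(c["range_z"]>0)&(P[...,2]<.4)
        fl=.1+(.12-x)*.2493 if x<.12 else .01
        out.append((round(x*1000),m.sum(),*([int(v*1000) for v in np.percentile(P[m][:,2]-fl,[10,50,90])] if m.sum()>2 else [])))
    return out
E
cp top.npz t2.npz; python3 - <<'E'
from prof import *
get=lambda n:dict(np.load(n))
c=camera("top")
print(*prof(c),sep=' ')
print('scene',*prof(get("scene.npz")),sep=' ')
E
```

```text
(-110, np.int64(0)) (-100, np.int64(8), 0, 0, 74) (-90, np.int64(21), -1, 1, 3) (-80, np.int64(38), 0, 1, 2) (-70, np.int64(51), -1, 0, 3) (-60, np.int64(80), 70, 72, 74) (-50, np.int64(87), -1, 1, 73) (-40, np.int64(70), -1, 0, 2) (-30, np.int64(71), -1, 0, 2) (-20, np.int64(75), -1, 0, 2) (-10, np.int64(94), 1, 106, 111) (0, np.int64(52), 0, 107, 113) (10, np.int64(67), -1, 0, 2) (20, np.int64(65), -1, 0, 3) (30, np.int64(67), -1, 0, 2) (40, np.int64(66), -1, 0, 3) (50, np.int64(69), -1, 0, 2) (60, np.int64(63), -1, 0, 2) (70, np.int64(119), 0, 3, 79) (80, np.int64(91), 2, 79, 81) (90, np.int64(82), 79, 81, 83) (100, np.int64(77), 82, 84, 85) (110, np.int64(123), 85, 87, 157) (120, np.int64(114), 86, 91, 160) (130, np.int64(29), 190, 192, 193) (140, np.int64(59), 177, 179, 191) (150, np.int64(80), 177, 179, 181) (160, np.int64(81), 177, 178, 181) (170, np.int64(63), 179, 181, 183) (180, np.int64(0)) (190, np.int64(0)) (200, np.int64(0)) (210, np.int64(16), 25, 29, 31) (220, np.int64(40), -1, 0, 2) (230, np.int64(55), -1, 0, 2) (240, np.int64(53), -1, 0, 3) (250, np.int64(54), -1, 0
[... 373 characters left out ...]
int64(0)) (0, np.int64(0)) (10, np.int64(0)) (20, np.int64(0)) (30, np.int64(0)) (40, np.int64(4), -1, 0, 2) (50, np.int64(5), -2, 1, 1) (60, np.int64(9), 0, 0, 1) (70, np.int64(12), 0, 72, 77) (80, np.int64(11), 0, 79, 79) (90, np.int64(13), 79, 81, 83) (100, np.int64(3), 84, 84, 84) (110, np.int64(0)) (120, np.int64(4), 0, 0, 1) (130, np.int64(0)) (140, np.int64(0)) (150, np.int64(1)) (160, np.int64(22), 47, 49, 51) (170, np.int64(11), 48, 50, 51) (180, np.int64(0)) (190, np.int64(0)) (200, np.int64(0)) (210, np.int64(0)) (220, np.int64(0)) (230, np.int64(0)) (240, np.int64(0)) (250, np.int64(1)) (260, np.int64(0)) (270, np.int64(0)) (280, np.int64(0)) (290, np.int64(0)) (300, np.int64(0))
```

jog_arm(commands="0 0 0 0; 0 0 0 0; 0 0 0 0; 0 0 0 0; 0 0 0 0; 0 0 0 0; 0 0 0 0; 0 0 0 0")

```text
clock: 8.35
ee_pos: [0.6123, -0.0689, 0.2062]
tool_rot: [-1.682, -2.652, -0.001]
contact_force: [-1.3, 3.1, 7.1]
gripper_width: -0.0002
```

```bash
python3 - <<'E'
from prof import *
c=snap("top","pics/t3.png")
print(*prof(c),sep=' ')
w=snap("wrist","pics/w3.png")["pixels"]
f=lambda i:cv2.resize(i[:,:,::-1],(400,400),interpolation=2)
i=c["pixels"][150:300,190:340]
g=(255*(i/255.)**.5).astype(np.uint8)
cv2.imwrite("pics/c3.png",np.hstack([f(g),f(w[0:300,170:470])]))
E
```

```text
(-110, np.int64(0)) (-100, np.int64(10), 0, 2, 72) (-90, np.int64(23), 0, 1, 3) (-80, np.int64(37), -1, 0, 2) (-70, np.int64(51), -1, 0, 3) (-60, np.int64(80), 70, 72, 73) (-50, np.int64(88), -1, 1, 73) (-40, np.int64(69), -1, 0, 3) (-30, np.int64(71), -1, 0, 2) (-20, np.int64(75), -1, 0, 2) (-10, np.int64(94), 0, 106, 111) (0, np.int64(53), -1, 108, 113) (10, np.int64(64), -1, 0, 2) (20, np.int64(69), -1, 0, 2) (30, np.int64(68), -1, 0, 3) (40, np.int64(67), -1, 0, 3) (50, np.int64(66), -2, 0, 2) (60, np.int64(64), -1, 0, 2) (70, np.int64(117), 0, 2, 79) (80, np.int64(90), 1, 78, 81) (90, np.int64(81), 80, 81, 83) (100, np.int64(78), 82, 84, 86) (110, np.int64(123), 84, 87, 157) (120, np.int64(110), 87, 90, 160) (130, np.int64(30), 189, 191, 192) (140, np.int64(61), 177, 179, 191) (150, np.int64(75), 177, 178, 180) (160, np.int64(84), 176, 179, 181) (170, np.int64(64), 179, 181, 184) (180, np.int64(0)) (190, np.int64(0)) (200, np.int64(0)) (210, np.int64(16), 26, 28, 31) (220, np.int64(40), 0, 0, 3) (230, np.int64(54), -2, 0, 2) (240, np.int64(58), -1, 0, 2) (250, np.int64(54), -1, 0, 2) (260, np.int64(53), -2, 0, 2) (270, np.int64(57), -2, 0, 2) (280, np.int64(178), 4, 44, 67) (290, np.int64(22), 64, 66, 69) (300, np.int64(0))
```

View pics/c3.png

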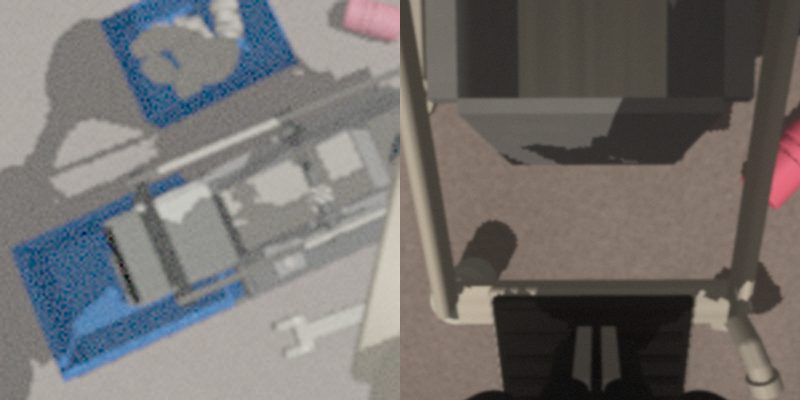

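The channel is clear as far as the lid hides it. In the wrist crop the fingertips sit mid-pad at (595,355). Next I look for the ferrules in the bin and under the lid from all the views.

```bash
python3 - <<'E'
from prof import *
for n in("scene","top"):
    c=camera(n); P=pts(c); d=P[...,:2]-O; X=d@hx*1000; Y=d@hy*1000; Z=P[...,2]*1000
    for nm,m in(("bin",(X>128)&(X<282)&(abs(Y)<57)&(Z>16)&(Z<95)),("mouth",(X>60)&(X<128)&(abs(Y)<28)&(Z<155)&(Z>90))):
        m&=c["range_z"]>0; l=cv2.connectedComponents(m.astype(np.uint8))[1]
        for i in range(1,l.max()+1):
            k=l==i
            if k.sum()>5: print(n,nm,k.sum(),'X',np.percentile(X[k],[2,50,98]).round(),'Y',np.percentile(Y[k],[2,50,98]).round(),'Z',np.percentile(Z[k],[2,50,98]).round(),'rgb',c["pixels"][k].mean(0).round(),'uv',np.argwhere(k).mean(0)[::-1].round())
E
```

```text
scene bin 19 X [236. 279. 281.] Y [-55. -47. -40.] Z [17. 23. 74.] rgb [58. 65. 86.] uv [341. 138.]
scene bin 7 X [200. 203. 207.] Y [-27. -27. -25.] Z [31. 40. 46.] rgb [117. 114. 110.] uv [331. 155.]
scene bin 34 X [154. 161. 172.] Y [-16. -10.  -2.] Z [57. 60. 64.] rgb [104. 101.  94.] uv [322. 161.]
scene mouth 12 X [63. 71. 79.] Y [-21. -18. -16.] Z [111. 113. 115.] rgb [110. 106.  98.] uv [322. 178.]
top bin 17 X [129. 136. 144.] Y [-57. -57. -56.] Z [47. 70. 92.] rgb [64. 71. 81.] uv [250. 222.]
top bin 560 X [175. 277. 281.] Y [-56. -22.  54.] Z [18. 59. 93.] rgb [14. 33. 61.] uv [213. 257.]
top bin 14 X [208. 210. 212.] Y [-22.  -8.   4.] Z [35. 38. 43.] rgb [50. 53. 57.] uv [234. 251.]
top bin 7 X [209. 209. 212.] Y [11. 19. 27.] Z [34. 39. 41.] rgb [55. 59. 65.] uv [238. 261.]
top mouth 159 X [60. 69. 77.] Y [-27.   1.  27.] Z [109. 114. 117.] rgb [87. 85. 78.] uv [281. 231.]
```

At least two ferrules show in the bin: one at about x=195 mm, and one higher, around 154–172 mm. The lip and the visible channel are clear. The lid hides the rest, so I'll count all three once it is shut, with time left to press again. Now the slow release.

jog_arm(commands="0 0 -0.2 0; 0 0 -0.4 0; 0 0 -0.4 0; 0 0 -0.4 0; 0 0 -0.4 0; 0 0 -0.4 0; 0 0 -0.4 0; 0 0 -0.4 0")

```text
clock: 9.55
ee_pos: [0.6129, -0.0698, 0.2365]
tool_rot: [1.683, 2.652, -0.0]
contact_force: [1.8, -2.7, 4.8]
gripper_width: 0.0003
```

jog_arm(commands="0 0 -0.4 0; 0 0 -0.4 0; 0 0 -0.4 0; 0 0 -0.3 0; 0 0 -0.3 0; 0 0 -0.3 0; 0 0 -0.2 0; 0 0 -0.2 0")

```text
clock: 10.55
ee_pos: [0.6125, -0.0695, 0.2613]
tool_rot: [-1.683, -2.652, 0.0]
contact_force: [-1.0, 3.8, 4.1]
gripper_width: 0.0
```

jog_arm(commands="0 0 -0.2 0; 0 0 -0.2 0; 0 0 -0.2 0; 0 0 -0.15 0; 0 0 -0.15 0; 0 0 -0.1 0; 0 0 -0.1 0; 0 0 -0.1 0")

```text
clock: 11.55
ee_pos: [0.6127, -0.0696, 0.2733]
tool_rot: [-1.683, -2.653, 0.0]
contact_force: [-0.8, 3.3, 3.5]
gripper_width: 0.0002
```

jog_arm(commands="0 0 -0.1 0; 0 0 -0.1 0; 0 0 -0.1 0; 0 0 -0.1 0; 0 0 -0.1 0; 0 0 -0.1 0; 0 0 -0.1 0; 0 0 -0.1 0")

```text
clock: 12.55
ee_pos: [0.6127, -0.0696, 0.2814]
tool_rot: [1.683, 2.653, 0.0]
contact_force: [-1.5, 3.5, 2.8]
gripper_width: -0.0001
```

jog_arm(commands="0 0 -0.1 0; 0 0 -0.1 0; 0 0 -0.1 0; 0 0 -0.1 0; 0 0 -0.1 0; 0 0 -0.1 0; 0 0 -0.1 0; 0 0 -0.1 0")

```text
clock: 13.55
ee_pos: [0.6128, -0.0699, 0.2892]
tool_rot: [1.683, 2.652, -0.001]
contact_force: [-0.6, 0.1, -0.3]
gripper_width: -0.0001
```

Contact has ended at the expected height. I'll lift a little and count before moving away.

jog_arm(commands="0 0 -0.1 0; 0 0 -0.2 0; 0 0 -0.5 0; 0 0 -1.5 0; 0 0 -2 0; 0 0 -2 0; 0 0 -1.5 0; 0 0 0 0")

```text
clock: 14.55
ee_pos: [0.6131, -0.0697, 0.3687]
tool_rot: [1.682, 2.651, 0.001]
contact_force: [0.2, 0.7, -0.8]
gripper_width: -0.0001
```

```bash
python3 - <<'E'
from prof import *
s=get_state(); print(s["clock"],s["ee_pos"],s["contact_force"])
c=snap("top","pics/t4.png"); print(*prof(c),sep=' ')
a=c["pixels"][150:300,180:330]; b=c["pixels"][100:300,180:430]
f=lambda i,z:cv2.resize((255*(i/255.)**.6).astype(np.uint8)[:,:,::-1],z,interpolation=2)
cv2.imwrite("pics/c4.png",np.hstack([f(a,(400,400)),f(b,(400,400))]))
E
```

```text
14.55 [ 0.61314388 -0.06965431  0.36872621] [ 0.2152135   0.65338296 -0.81236107]
(-110, np.int64(0)) (-100, np.int64(3), 69, 73, 73) (-90, np.int64(6), -1, 0, 2) (-80, np.int64(45), -1, 0, 3) (-70, np.int64(52), 0, 0, 3) (-60, np.int64(78), 69, 72, 74) (-50, np.int64(89), -1, 1, 74) (-40, np.int64(70), -1, 0, 2) (-30, np.int64(72), -1, 0, 2) (-20, np.int64(72), -1, 0, 3) (-10, np.int64(95), 0, 107, 111) (0, np.int64(55), 0, 107, 112) (10, np.int64(65), -1, 0, 2) (20, np.int64(68), -1, 0, 2) (30, np.int64(66), -1, 0, 3) (40, np.int64(68), -1, 0, 2) (50, np.int64(67), -1, 1, 3) (60, np.int64(65), -2, 0, 2) (70, np.int64(117), -1, 2, 79) (80, np.int64(71), 1, 67, 80) (90, np.int64(54), 47, 55, 63) (100, np.int64(54), 31, 38, 45) (110, np.int64(148), 25, 41, 102) (120, np.int64(28), 30, 100, 103) (130, np.int64(0)) (140, np.int64(9), 34, 36, 41) (150, np.int64(68), 38, 44, 48) (160, np.int64(65), 47, 49, 52) (170, np.int64(53), 44, 48, 51) (180, np.int64(45), 29, 34, 44) (190, np.int64(64), 31, 34, 38) (200, np.int64(53), 32, 35, 37) (210, np.int64(31), 26, 30, 33) (220, np.int64(39), -2, 0, 3) (230, np.int64(57), -1, 0, 2) (240, np.int64(55), -1, 1, 3) (250, np.int64(52), -2, 0, 2) (260, np.int64(57), -1, 0, 2) (270, np.int64(58), -1, 0, 2) (280, np.int64(177), 5, 45, 67) (290, np.int64(19), 64, 66, 68) (300, np.int64(0))
```

View pics/c4.png

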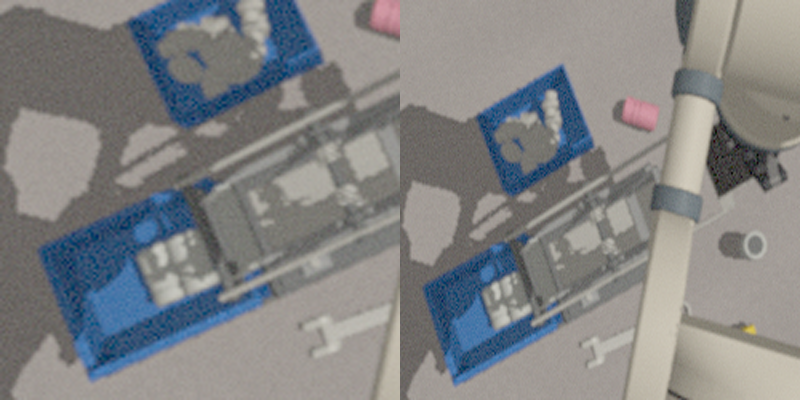

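Two ferrules are plainly visible at (155,285) and (185,260) in the left crop. The second sits raised, as if resting on a third hidden near the lip. The lid is down. I need to confirm the third before leaving, so I'm making a height map and an enlarged crop.

```bash
python3 - <<'E'
from prof import *
c=dict(np.load("top.npz")); P=pts(c); d=P[...,:2]-O; X=d@hx*1000; Y=d@hy*1000; Z=P[...,2]*1000
print('camera pos hopper', [(np.linalg.inv(c["extrinsics"])[:2,3]-O)@v for v in(hx,hy)], np.linalg.inv(c["extrinsics"])[2,3])
xs=range(100,225,6)
print('   Y|',*['%3d'%x for x in xs])
for y in range(-66,67,6):
    print('%4d|'%y,*[('%3d'%np.median(Z[m]) if (m:=(abs(X-x)<3)&(abs(Y-y)<3)&(c["range_z"]>0)&(Z<180)).any() else '  .') for x in xs])
i=c["pixels"][200:300,185:295]
cv2.imwrite("pics/c5.png",cv2.resize((255*(i/255.)**.5).astype(np.uint8)[:,:,::-1],(660,600),interpolation=2))
E
```

```text
camera pos hopper [np.float64(-0.029020236713271513), np.float64(0.08168558284359176)] 1.0468276383826132
   Y| 100 106 112 118 124 130 136 142 148 154 160 166 172 178 184 190 196 202 208 214 220
 -66|  18   5   0   .   .   .   .  92  93  92  93  93  93  93  95  93  94  96  95  92  96
 -60|   .  23  91  93  93   .  93  95  92  95  96  94  94  95  95  95  94  95  94  93  94
 -54|   .  69  92  78  45   .  94  75  57  44  42  37  42  42  47  37  48  41  42  43  49
 -48|   .  82  94   .   .   .   .   .   .  10  10   8  11  11  12  11  12  10  10  11  10
 -42|   .   . 159   .   .   .   .   .   9  10  13  10  10   9  10  10  10   9  12  10  11
 -36| 171 162 149 142   .   .   .   .   .  12  10   9   8  11  11   9  11  10  11  12  12
 -30| 148 138 141 141   .   .   .   .  11   8  10  10   9  10  11  12  12   9  11  11   9
 -24| 143 135 141 142   .   .   .  44  49  57  59  58  56  56  43  46  46  44  40   .   9
 -18| 143 132 141 142 107   .   .  43  52  57  61  61  59  51  43  46  45  43  43  36  10
 -12| 144 131 141 142   .   .   .  48  53  58  60  60  57  51  44  43  46  46  42  36  10
  -6
[... 465 characters left out ...]
39   .   .   .   .  52  58  61  59  58  52  43  46  47  43  41   .  11
  30| 141 132 142 139   .   .   .  44  51  55  59  56  54  32  24  42  39  31  12  11  11
  36|  81  28 140 143  13  11   .   .   6  10   9  10   9   7  11   9   9   8   8   9   9
  42| 154  63 141   .   8   .   .   .   .  11   9  11  10  10  11  10  11  10  11  11  10
  48|   .  37 176   .   6  12  12   .   .   9  10  10  10  10  10  11  13   9   9  10  10
  54|  21  45  94   .  10   9   9   9  10  11   9  10  10  11  10  11  10   9   9  10  10
  60|  18  38  95  92  54  52  10   9  13  53   9  11  11  12  13  10  11  10  11  12   9
  66|  22  26  89  92  93  94  94  94  96  92  94  93  94  94  94  95  94  94  94  95  93
```

View pics/c5.png

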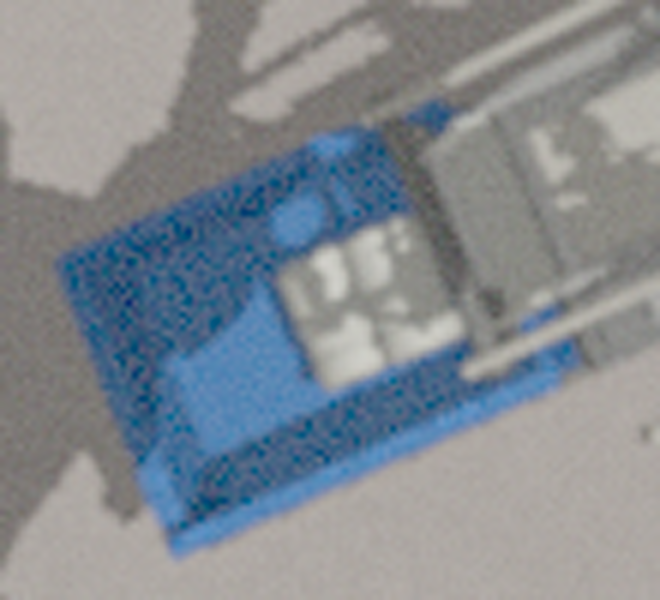

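The ferrule at x=163 is lifted to 60 mm. A surface at 46 mm, exactly a ferrule's top when lying on the bin floor, shows on the near side at x≈142, so the third lies under its near side. The lid plane runs from (74,186) to the lip, so it is shut. I'll take the hand clear and confirm with the unobstructed scene camera.

jog_arm(commands="-2 -1 0 0; -4 -2 0 0; -5 -2 0 0; -5 -2 0 0; -5 -2 0 0; -4 -2 0 0; -2 -1 0 0; 0 0 0 0")

```text
clock: 15.6
ee_pos: [0.6184, -0.3666, 0.3662]
tool_rot: [-1.685, -2.65, -0.0]
contact_force: [-0.1, 0.9, -1.0]
gripper_width: 0.0003
```

```bash
python3 - <<'E'
from prof import *
s=get_state(); print(s["clock"],s["ee_pos"],s["contact_force"],s["joint_velocities"].round(3))
t=camera("top"); c=snap("scene","pics/s6.png"); P=pts(c); d=P[...,:2]-O; X=d@hx*1000; Y=d@hy*1000; Z=P[...,2]*1000
print('bin pts in scene')
xs=range(112,225,6)
for y in range(-42,43,6):
    print('%4d|'%y,*[('%3d'%np.median(Z[m]) if (m:=(abs(X-x)<3)&(abs(Y-y)<3)&(c["range_z"]>0)&(Z<180)).any() else '  .') for x in xs])
for n,q in(("scene",c),("top",t)):
  P=pts(q); d=P[...,:2]-O; X=d@hx*1000; Y=d@hy*1000; Z=P[...,2]*1000
  m=(X>60)&(X<120)&(abs(Y)<29)&(Z<160)&(Z>90)&(q["range_z"]>0)
  fl=100+(120-X)*.2493; print(n,'interior max x at floor',X[m&(abs(Z-fl)<4)].max() if (m&(abs(Z-fl)<4)).any() else None)
f=lambda i:cv2.resize((255*(i/255.)**.6).astype(np.uint8)[:,:,::-1],None,fx=4,fy=4,interpolation=2)
cv2.imwrite("pics/c6.png",np.hstack([f(c["pixels"][105:245,270:360]),f(t["pixels"][150:290,185:295])]))
E
```

```text
15.6 [ 0.61844827 -0.36658982  0.36616436] [-0.08613765  0.93280531 -1.01024668] [ 0.041 -0.026  0.024  0.008 -0.003  0.017]
bin pts in scene
 -42|  48   .   .   .   .   .   .   .   .   .   .   9  11  11   9  10   9  10   7
 -36|  41 140 108   .   .   .   .   .   .   .   .   .   7  11  11  10   9  10   .
 -30|  71   .   .   .   .   .   .   .   .   .   .   .   .   .   .  24   .   .   .
 -24| 116   .   .   .   .   .   .   .   .   .   .   .   8   .   .   .  38   .   .
 -18| 114 101 100   .   .   .   .   .   .   .   .   .   .   .  51  45   .   .   .
 -12| 103 101  98   .   .   .   .   .   .   .   .   .   .   .  46  44  41   .   .
  -6| 103 101   .   .   .   .   .   .   .   .   .   .   .   .   .  45  42   .   .
   0| 110 101 100   .   .   .   .   .   .   .   .   .   .   .   .  45  41   .   .
   6| 112 100   .   .   .   .   .   .   .   .   .   .   .   .  47  41  42   .   .
  12| 102 103 100   .   .   .   .   .   .   .   .   .   .   .  48  45   .   .   .
  18| 102 100   .   .   .   .   .   .   .   .   .   .   .   .  47  44  42   .   .
  24| 102 102   .   .   .   .   .   .   .   .   .   .   .   .  48  44  42   .   .
  30| 104 101   .   .   .   .   .   .   .   .   .   .   .   .   .  45   .   .   .
  36| 131   .   .   .   .   .   .   .   .   .   .   .   .   .   .   .   .   .   .
  42| 172   .   .   .   .   .   .   .   .   .   .   .   .   .   .   .   .   .   .
scene interior max x at floor 119.67058325702705
top interior max x at floor 77.25384718015084
```

View pics/c6.png

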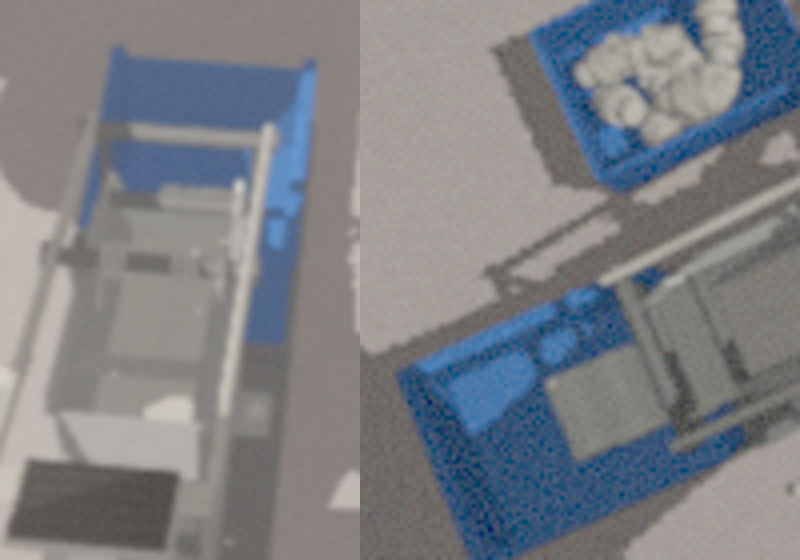

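The scene view now sees the channel floor right up to the lip (x=112–120 mm, z≈101–104 across the width). No ferrule is left inside, and the raised one in the bin can only rest on the third. The lid is shut, the pad is back up at (95,500) in the left half, and the hand is clear. Handing in.

```bash
python3 -c "
from h import *
print(get_state()['clock'],finish_job())"
```

```text
the job is handed in; nothing more can be done
15.7 None
```

The ferrules are out of the hopper and in the blue bin, the lid is shut, and I handed the job in at 15.7 s.

- **Press:** I pressed the pad with the closed fingertips from 0.289 m down to 0.206 m and held it there for about 2 s. The measured force reached about 9 N.
- **Release:** I let the lever up under the fingers over about 5 s, at roughly 8 mm/s near the end. Contact faded out at 0.281–0.289 m, about where it began. I then lifted the hand off and moved it clear.
- **Last checks:**
  - The channel floor is clear right up to the lip.
  - The lid's slope matches the shut position.
  - Two ferrules are plainly visible in the bin. I inferred the third: one of the two is raised to 60 mm, and a surface at ferrule-top height shows beside it. I never saw it in full.
  - I touched nothing else. I did not re-measure the other items' positions.

The third ferrule's worked-out place (centre at about x = 130 mm) lies several mm closer to the bin's near wall than I estimated that wall to allow. I put this down to my rough estimate of the bin's position.

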